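# Key the clock plates into the edge-finishing fixture

### The arm

A 6-joint arm with a two-finger parallel gripper is mounted at the origin on a cart in front of the work surface, level with it; the furniture and walls round the work are solid. World frame = base frame: x ahead of the robot, y to its left, z up, the work surface at z = 0. Lengths are in m, angles in rad, forces in N, time in s.
With the tool pointing down it reaches from about 0.3 to 0.775 m from the base axis. Payload 14.6 kg.
Tool frame: the origin (TCP) lies midway between the tips of the shut fingers; the grasp point (between the pads) lies 19 mm behind it; z points along the fingers, y is the line along which they close (so a half turn about z gives the same grasp; the last joint's range is limited). The gripper opens to 85 mm and grips with 20 to 120 N. Pads are 22 mm wide; open, the fingers measure 114 mm over their backs; the gripper's body (76 mm by 85 mm) begins 54 mm behind the grasp point. The pads swing forward as they close: fully open they stand 13 mm farther back than shut.
Start: joints at [1.14, 0.3, 1.521, -0, 1.321, -0.067], TCP at [0.196, 0.514, 0.231] pointing down, gripper open.
Joint ranges: [-3.03, 3.03], [-0.79, 2.21], [0.23, 2.52], [-1.04, 4.18], [0, 3.07], [-2.55, 2.55]. Speed limits (rad/s): [2.22, 2.22, 2.57, 3.14, 3.14, 3.14].

### API

Orientations are given as a unit quaternion [w, x, y, z].
In Python, from workcell import bot gives the robot as it stands. The module is installed in compiled form; this text tells all that it offers.
- The arm moves only by the tool play_rows, never from a script. Its arguments are lists of equal length, an entry for each row: "gripper": the closure in counts, from 0 (fully open) to 255 (shut); "delta_pos": the shift along the world's x, y, z in m, a list of three; "angular": the turn, a rotation vector about the world's x, y, z in rad, a list of three. In form: {"gripper": [gripper, ...], "delta_pos": [[dx, dy, dz], ...], "angular": [[ax, ay, az], ...]}. A call has 1 to 20 rows; each row shifts and turns the commanded pose from where the row before left it; what a row does not reach is not made up. A row lasts 1/8 s, in which the tool goes at most 62.5 mm and 10.7 degrees, less where a joint would pass 70% of its speed; a pose out of reach is approached as far as the arm can. A call with a gripper value outside its range is refused whole. The fingers move at their own pace and stop on an object; "grip_force" is the grip in N (left out, the last holds). Time passes only in rows, so rows that do not move let the fingers close. It gives the time, the measured TCP pose, the force, the opening and the grip force at its end, in the units of the state.
- bot.get_state(): the state, without advancing time (a new reading comes with each control period).
- bot.read_camera(name): name is "scene" or "top" or "wrist"; returns a dict with "frame" (400x640x3 uint8, blue, green, red), "mtx" (3x3 intrinsics, pixels), "cam_to_world" (4x4, takes a point from camera to world coordinates); the wrist camera has in their place "hand_eye" (4x4, takes a point from camera to tool coordinates, whose origin is the TCP and whose axes are the flange's). Camera axes: x right, y up, looking along -z (the intrinsics and any distortion apply to the point x, -y, -z); pixel columns grow to the right and rows downward; lengths in m; the calibration is good to about 2 mm. A picture is of the moment at which its call begins: read the wrist's pose just before it. There is no depth.
- bot.sign_off(): hands the job in; it is judged then, once.
The state is a dict: "time_s": time; "joint_pos": joint angles; "qvel": joint speeds; "effort": joint torques, N m; "tool_pos": TCP position; "ee_rot": TCP orientation; "ft_force": force on the tool from outside, world axes, zero at the start; "torque": the same for the moment, N m; "finger_gap": opening from 0.0 (shut) to 1.0 (fully open); "gripper_force": force on a finger pad.
Only numpy, scipy, OpenCV 4.12 (cv2) and the standard library are available. Lean on these libraries where they do the work, as an engineer would, in place of code of your own. Each camera call takes 0.05 s, during which the arm holds its last target. There are 200 camera calls.

### The job

The clock plates lean in the slanted slots of the carrying tray; get them ready for finishing their edges. Stand every plate that is there upright, fully down, in the slots of the metal-based fixture, one to a slot (any slots). Then lay the steel taper key, thin end first, in the channel behind the fixture's sliding jaw and, from where it goes in freely by hand, tap its thick end with the hammer until the jaw has closed right up on the plates and the key sits tight; leave it there. Lay the hammer flat back on the black mat, and leave the loose watch head alone.

Things in the scene. Friction and masses are not known exactly. Their poses are not given: they have to be found in the camera images.
- plate_1: Brass clock plate, a flat slab 80 mm wide (its x) x 6 mm thick (its y) x 85 mm high (its z), about 0.2 kg, rounded edges, round bushings flush in its faces; both faces and both sides are alike. Origin: centre of its lower edge. At the start it leans in a slot of the tray, top edge up, its top 20 degrees from upright. It may be absent.
- plate_2: Brass clock plate, a flat slab 80 mm wide (its x) x 6 mm thick (its y) x 85 mm high (its z), about 0.2 kg, rounded edges, round bushings flush in its faces; both faces and both sides are alike. Origin: centre of its lower edge. At the start it leans in a slot of the tray, top edge up, its top 20 degrees from upright. It may be absent.
- plate_3: Brass clock plate, a flat slab 80 mm wide (its x) x 6 mm thick (its y) x 85 mm high (its z), about 0.2 kg, rounded edges, round bushings flush in its faces; both faces and both sides are alike. Origin: centre of its lower edge. At the start it leans in a slot of the tray, top edge up, its top 20 degrees from upright. It may be absent.
- plate_4: Brass clock plate, a flat slab 80 mm wide (its x) x 6 mm thick (its y) x 85 mm high (its z), about 0.2 kg, rounded edges, round bushings flush in its faces; both faces and both sides are alike. Origin: centre of its lower edge. At the start it leans in a slot of the tray, top edge up, its top 20 degrees from upright. It may be absent.
- fixture: Fixed to the bench; origin under its middle, z up. Aluminium base, top z 26. Fixed wooden comb (far, +x) and comb jaw (near, -x) face each other; 4 vertical slots 8.5 wide at y -54, -18, 18, 54 between pointed teeth (30 high + 14 mm roof, over the plates' outer 7 mm only). A plate's x goes along x; its lower edge stands on the base, centre x 18 (jaw open) to 20 (clamped). Comb and jaw tops at z 70.
- channel (a point): Mouth of the fixture's key channel: at x -44, y -85, z 26 mm of the fixture, on its floor at the open jaw's back face; axes as the fixture's. The channel runs 170 mm to +y between the jaw's back (+x side, along y) and a fixed 24 mm high abutment whose face tapers 1:8: open gap 22.6 mm wide at the mouth, 1.4 mm at the far end, open above and at both ends. The floor goes on 15 mm outside it (-y).
- jaw (a joint): Slide of the jaw along the fixture's +x (m): 0 = open (sprung back with 1.6 to 3.2 N), 0.004 = touching the plates when they stand against the fixed comb. The key's motion by 8 mm along the channel moves it 1 mm.
- key: Steel taper key, 190 mm long (its y), 20 mm high (its z), about 0.16 kg. Origin: mid-length on the underside. Thick end: parallel block 40 mm long, 24.75 mm wide (x -12.4 to 12.4), y -95 to -55. From y -55 to the thin tip at y 95 its width falls from 24.75 to 6 mm (1:8); its +x face is straight (x 12.4), the -x face tapers. In place its axes are the fixture's, straight face on the jaw.
- key_head (a point): Middle of the key's thick block (10 mm above its underside), best gripped across its width. It first fills the open channel when 37 mm outside the mouth (fixture -y), and is tight about 32 mm farther in, 5 mm outside the mouth; its far edge then stands about 25 mm out. About 5 N drives it until the jaw meets the plates, then blows or pushes of 10 to 20 N make it tight; it stays by friction.
- hammer: Small hammer lying on its side, about 0.12 kg, 13 mm thick (z), origin mid-length on the underside. Wooden handle along its y, 11 mm wide (x -6 to 5), y -73 to 83. Head across it at y -86 to -73, its two striking ends at x -22 and x 20. Starts flat on the mat.
- mat: Black rubber mat, 190 (x) x 250 (y) x 3 mm, fixed on the bench; origin under its middle. Hammer and key start on it side by side, roughly along its x, hammer head and key's thick end toward +x.
- tray: Plywood carrying tray fixed on the bench, 214 (x) x 108 (y) x 40 mm, origin under its middle. Its floor is 10 mm up; 4 slanted slots at x -60, -20, 20, 60, 40 mm apart, carry the plates by their sides (outer 10 mm), leaving 62 mm free between. Plates lean with their tops toward the tray's -x; they draw out along their own z.
- watch_head_2: Watch head 52 x 45 x 10 mm lying loose on the bench in front of the fixture; origin under its middle. To be left alone.

How it is judged:
By the outcome, as a careful person would: the job done as asked, in the order asked, and still so for the second after the job is handed in, with the robot touching nothing.
Of plate_1, plate_2, plate_3, plate_4 only 3 to 4 are there at a start; the rules pass over those that are not, and their reading is None.
At some moment in a run one of hammer, key may be knocked a few centimetres aside while the robot is not near it.
It also fails if it takes over 200 s, if anything falls off the work surface, if the arm or the gripper's body presses on something with over 40 N, if the wrist force passes 120 N, or if a joint passes its speed limit or range.

## Working session

There is one attempt and no reset: what is moved stays moved. The work goes in short steps, Python scripts to look and compute and a tool call to move; the robot and the scene stay as the last step left them, time stands still between calls to the robot, and variables do not carry over. Pictures are saved under pics/ and viewed, at most 14 in all, crops included, and the job is handed in when it is done.

Besides the shell and the picture viewer there is one more tool, called after "Emit:" by a JSON object that holds its "op" and its "data". play_rows: Moves the arm, as the interface text tells. Its arguments: {"type":"object","properties":{"gripper":{"type":"array"},"delta_pos":{"type":"array"},"angular":{"type":"array"},"grip_force":{"type":"number"}},"required":["gripper","delta_pos","angular"]}

```bash
mkdir -p pics; python3 - <<'E'
from workcell import bot
import cv2,pickle
s=bot.get_state();print(s)
d={}
for n in("scene","top","wrist"):
    c=bot.read_camera(n);d[n]=c;cv2.imwrite(f"pics/{n}0.png",c["frame"]);print(n,c["mtx"].tolist(),(c.get("cam_to_world") if n!="wrist" else c["hand_eye"]).round(4).tolist(),[k for k in c])
pickle.dump((s,d),open("d0.pkl","wb"))
E
```

```text
{'time_s': 0.0, 'joint_pos': array([ 1.14042570e+00,  3.00519437e-01,  1.52160331e+00,  4.81751951e-05,
        1.32068228e+00, -6.65846913e-02]), 'qvel': array([ 5.89438777e-04,  1.81691740e-03,  1.58240484e-03,  3.94037291e-04,
       -4.54114617e-06, -1.48819119e-03]), 'effort': array([ 3.32967093e-04, -5.43492973e+01, -3.61797166e+01, -8.05315085e-05,
        3.92597954e-03,  4.69881832e-05]), 'tool_pos': array([0.1955835 , 0.51379664, 0.23068539]), 'ee_rot': array([-1.71697087e-04,  1.80897480e-01,  9.83501771e-01, -5.81833126e-04]), 'ft_force': array([ 1.32609765, -0.83914957, -0.00911818]), 'torque': array([0.002279  , 0.01241791, 0.04920523]), 'gripper_force': 0.0, 'finger_gap': 1.0008520797224254}
scene [[454.6336778430542, 0.0, 329.7886901128956], [0.0, 454.6336778430542, 197.66436674044428], [0.0, 0.0, 1.0]] [[0.8967, 0.3208, -0.3049, 0.1304], [-0.4426, 0.6578, -0.6094, -0.7624], [0.005, 0.6814, 0.7319, 0.9739], [0.0, 0.0, 0.0, 1.0]] ['frame', 'mtx', 'cam_to_world']
top [[502.4415552977618, 0.0, 316.19501947737484], [0.0, 502.4415552977618, 201.61989975965108], [0.0, 0.0, 1.0]] [[-0.0069, 0.9952, -0.0977, 0.4053], [-0.9997, -0.009, -0.0211, -0.0054], [-0.0219, 0.0975, 0.995, 1.2456], [0.0, 0.0, 0.0, 1.0]] ['frame', 'mtx', 'cam_to_world']
wrist [[293.1796869205462, 0.0, 317.8272318528466], [0.0, 293.1796869205462, 205.0547968014971], [0.0, 0.0, 1.0]] [[-0.0015, 0.955, 0.2966, 0.0751], [1.0, 0.0012, 0.001, -0.0002], [0.0006, 0.2966, -0.955, -0.1427], [0.0, 0.0, 0.0, 1.0]] ['frame', 'mtx', 'hand_eye']
```

View pics/top0.png

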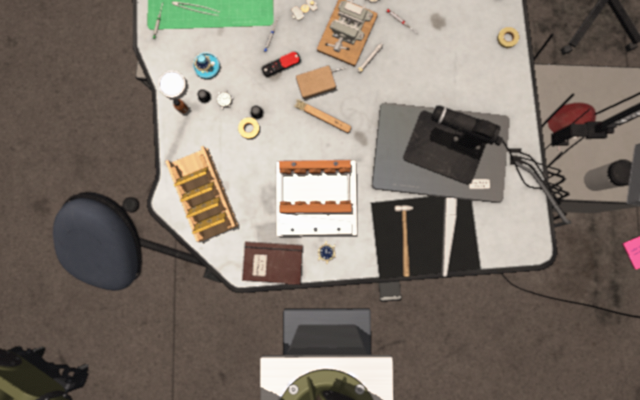

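View pics/scene0.png

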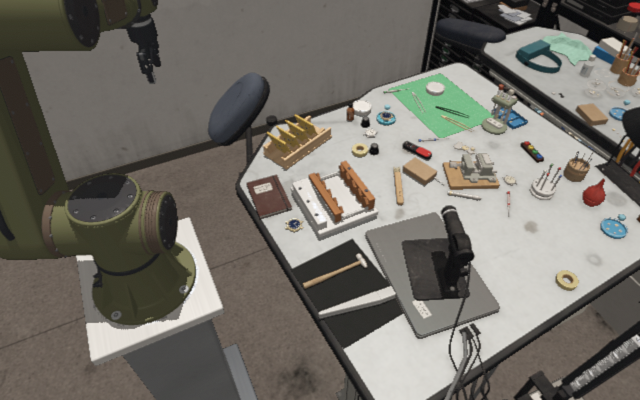

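Top view: tray around (202,195) holding apparently 4 plates, fixture around (316,198), hammer (405,240), key (450,237) on the mat, watch head (327,252). I'll enlarge these.

```bash
python3 - <<'E'
import cv2
i=cv2.imread("pics/top0.png")
cv2.imwrite("pics/t1.png",cv2.resize(i[140:270,160:360],None,fx=4,fy=4,interpolation=cv2.INTER_CUBIC))
cv2.imwrite("pics/t2.png",cv2.resize(i[185:285,360:490],None,fx=6,fy=6,interpolation=cv2.INTER_CUBIC))
E
```

```text
(no output)
```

View pics/t1.png

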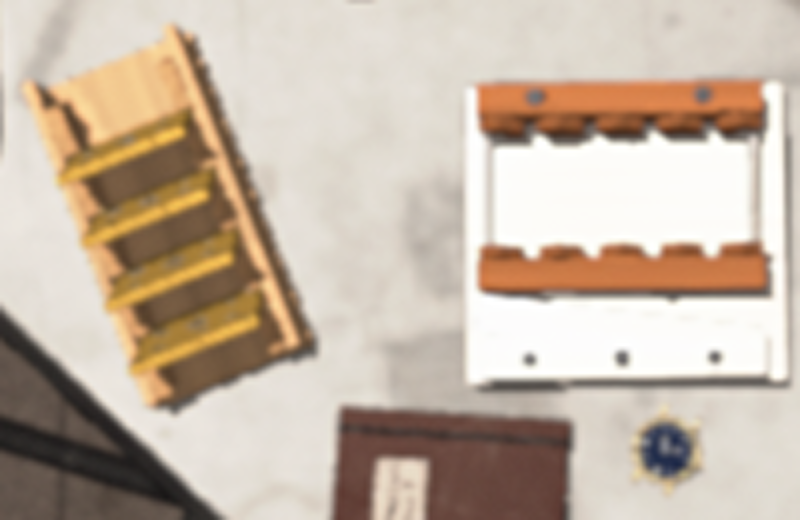

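View pics/t2.png

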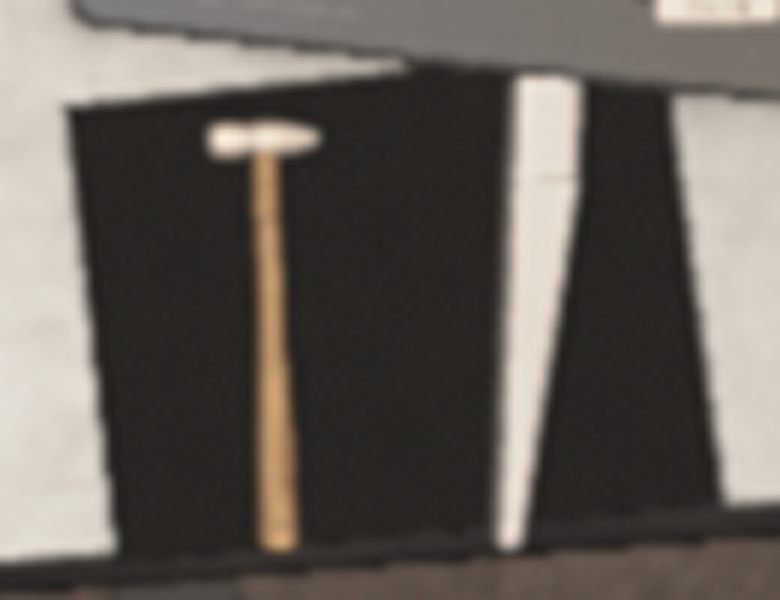

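All four plates are there, with tops leaning toward the image bottom (tray -x). Crop t1 shows the tray corners at (25,85), (175,27), (310,350), (155,405). In t2 the hammer head is at (265,138) and its handle end at (280,548). The key runs from (548,78) to (510,548). Now coarse positions.

```bash
cat > h.py <<'E'
import numpy as np, cv2, pickle
from scipy.spatial.transform import Rotation as R
def pose(s):
    T=np.eye(4); w,x,y,z=s["ee_rot"]; T[:3,:3]=R.from_quat([x,y,z,w]).as_matrix(); T[:3,3]=s["tool_pos"]; return T
def c2w(c,s=None): return c["cam_to_world"] if "cam_to_world" in c else pose(s)@c["hand_eye"]
def unproj(c,uv,z,s=None):
    T=c2w(c,s); uv=np.atleast_2d(uv).astype(float)
    d=np.c_[uv,np.ones(len(uv))]@np.linalg.inv(c["mtx"]).T*[1,-1,-1]@T[:3,:3].T
    return T[:3,3]+d*((z-T[2,3])/d[:,2])[:,None]
def proj(c,P,s=None):
    T=c2w(c,s); p=(np.atleast_2d(P)-T[:3,3])@T[:3,:3]*[1,-1,-1]@c["mtx"].T
    return p[:,:2]/p[:,2:]
def snap(n,tag):
    from workcell import bot
    s=bot.get_state(); c=bot.read_camera(n); cv2.imwrite(f"pics/{tag}.png",c["frame"]); pickle.dump((s,c),open(tag+".pkl","wb")); return s,c
def P3(x,y,yaw,pts):
    c,s=np.cos(yaw),np.sin(yaw); pts=np.atleast_2d(pts)
    return np.c_[x+c*pts[:,0]-s*pts[:,1], y+s*pts[:,0]+c*pts[:,1], pts[:,2]]
def fit(c,pts,uv,x0,s=None):
    from scipy.optimize import least_squares
    r=least_squares(lambda p:(proj(c,P3(*p,pts),s)-uv).ravel(),x0); return r.x, np.abs(r.fun).max()
E
python3 - <<'E'
from h import *
s,d=pickle.load(open("d0.pkl","rb")); c=d["top"]
o=np.array([160,140])
np.set_printoptions(precision=4,suppress=True)
t=unproj(c,np.array([[25,85],[175,27],[310,350],[155,405]])/4+o,.04);print("tray",t[:,:2],t.mean(0))
f=unproj(c,np.array([[466,87],[788,85],[788,382],[466,384]])/4+o,.026);print("fix",f[:,:2],f.mean(0))
n=unproj(c,np.array([[532,255],[590,255],[650,255],[710,255],[480,290],[768,290]])/4+o,.07);print("notch",n[:,:2])
o=np.array([360,185])
print("ham",unproj(c,np.array([[265,138],[280,548]])/6+o,.012)[:,:2])
print("key",unproj(c,np.array([[515,78],[582,78],[497,548],[523,548]])/6+o,.023)[:,:2])
E
```

```text
tray [[0.6262 0.3865]
 [0.6612 0.2948]
 [0.4628 0.2101]
 [0.4304 0.3034]] [0.5451 0.2987 0.04  ]
fix [[ 0.6246  0.1176]
 [ 0.6237 -0.0804]
 [ 0.4418 -0.0777]
 [ 0.442   0.1174]] [0.533  0.0192 0.026 ]
notch [[ 0.5162  0.0742]
 [ 0.5159  0.04  ]
 [ 0.5155  0.0048]
 [ 0.5152 -0.0305]
 [ 0.4958  0.1048]
 [ 0.4943 -0.0642]]
ham [[ 0.5087 -0.1951]
 [ 0.3426 -0.1972]]
key [[ 0.5313 -0.295 ]
 [ 0.5311 -0.322 ]
 [ 0.3426 -0.2819]
 [ 0.3426 -0.2922]]
```

Emit:
{"op": "play_rows", "data": {"gripper": [0,0,0,0,0,0,0,0,0,0,0,0,0], "delta_pos": [[0.0324,-0.0234,-0.003],[0.0324,-0.0234,-0.003],[0.0324,-0.0234,-0.003],[0.0324,-0.0234,-0.003],[0.0324,-0.0234,-0.003],[0.0324,-0.0234,-0.003],[0.0324,-0.0234,-0.003],[0.0324,-0.0234,-0.003],[0.0324,-0.0234,-0.003],[0.0324,-0.0234,-0.003],[0,0,0],[0,0,0],[0,0,0]], "angular": [[0,0,-0.08],[0,0,-0.08],[0,0,-0.08],[0,0,-0.08],[0,0,-0.08],[0,0,-0.08],[0,0,-0.08],[0,0,-0.08],[0,0,-0.08],[0,0,-0.08],[0,0,0],[0,0,0],[0,0,0]]}}

```text
time_s: 1.78
tool_pos: [0.5191, 0.2807, 0.2014]
ee_rot: [-0.0, 0.549, 0.836, 0.0]
ft_force: [-1.4, 0.5, 0.2]
finger_gap: 1.002
gripper_force: 0.0
```

```bash
python3 - <<'E'
from h import *
s,c=snap("wrist","w1"); print(s["tool_pos"],s["ee_rot"],s["joint_pos"])
cv2.imwrite("pics/w1b.png",cv2.resize(c["frame"],(800,500),interpolation=cv2.INTER_CUBIC))
print(c2w(c,s)[:3].round(3))
E
```

```text
[0.51905962 0.28067245 0.20143736] [-1.54481431e-05  5.48938393e-01  8.35862811e-01  3.59834790e-05] [4.33608753e-01 4.13249401e-01 1.43868737e+00 6.68559555e-05
 1.28961107e+00 2.49811439e-02]
[[ 0.918 -0.378 -0.117  0.489]
 [ 0.396  0.877  0.273  0.35 ]
 [-0.    -0.297  0.955  0.344]]
```

View pics/w1b.png

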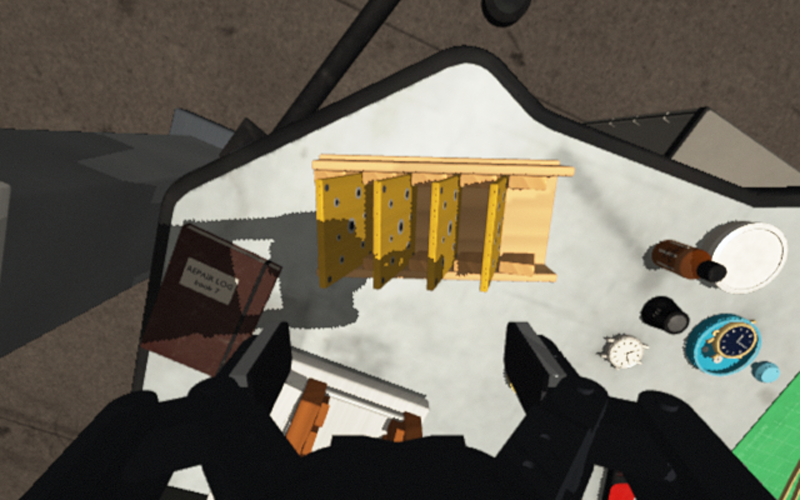

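```bash
python3 - <<'E'
import cv2
i=cv2.imread("pics/w1.png")
cv2.imwrite("pics/w1c.png",cv2.resize(i[115:240,240:470],None,fx=3.45,fy=3.45,interpolation=cv2.INTER_CUBIC))
E
```

```text
(no output)
```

View pics/w1c.png

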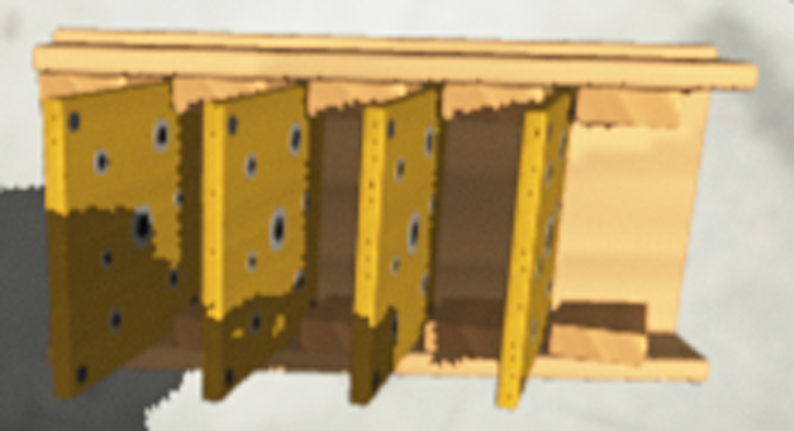

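```bash
python3 - <<'E'
from h import *
from scipy.optimize import least_squares
np.set_printoptions(precision=4,suppress=True)
s,c=pickle.load(open("w1.pkl","rb"))
uv=np.array([[47,100],[64,98],[55,397],[75,397],[203,103],[222,101],[203,399],[222,399],[363,107],[382,104],[351,402],[370,402],[525,110],[545,107],[497,406],[518,406]])/3.45+[240,115]
S,C=np.sin(np.radians(20)),np.cos(np.radians(20))
pts=np.array([[xi-.085*S+k*.003*C,y,.01+.085*C+k*.003*S] for xi in(-.06,-.02,.02,.06) for y in(.04,-.04) for k in(-1,1)])
p,e=fit(c,pts,uv,[.545,.3,.4],s);print(p,np.degrees(p[2]),e)
r=least_squares(lambda q:(proj(c,P3(*q[:3],pts+[0,0,q[3]]),s)-uv).ravel(),[*p,0]);print(r.x,np.abs(r.fun).max());print(r.fun.reshape(-1,2))
# table tray check with top camera
uvr=np.array([[33,45],[757,64],[757,88],[33,72]])/3.45+[240,115];print(unproj(c,uvr,.04,s))
np.save("tray.npy",p)
x=P3(*p,[[xi-.085*S,0,.01+.085*C] for xi in(-.06,-.02,.02,.06)]);print(x)
E
```

```text
[0.5472 0.3031 0.3881] 22.236930660682425 1.7634935911912635
[ 0.5475  0.3027  0.3881 -0.002 ] 1.178503493060731
[[-1.1785 -0.4976]
 [-0.0253  0.4406]
 [ 0.5011 -0.3791]
 [ 0.2872  0.5534]
 [-0.0299 -0.47  ]
 [ 0.894   0.4748]
 [-0.0108 -0.2072]
 [ 0.358   0.7298]
 [-0.1215 -0.7337]
 [ 1.1518  0.5075]
 [-0.5901 -0.3264]
 [ 0.0705  0.6152]
 [-0.8733 -0.7092]
 [ 0.4582  0.5385]
 [-0.6569 -0.7366]
 [-0.2852  0.2095]]
[[0.4318 0.3101 0.04  ]
 [0.6282 0.3889 0.04  ]
 [0.6318 0.383  0.04  ]
 [0.4344 0.3028 0.04  ]]
[[0.4648 0.2694 0.0899]
 [0.5018 0.2845 0.0899]
 [0.5388 0.2997 0.0899]
 [0.5759 0.3148 0.0899]]
```

Emit:
{"op": "play_rows", "data": {"gripper": [0,0,0,0,0,0,0,0,0,0,0,0,0], "delta_pos": [[0.004,-0.026,0],[0.004,-0.026,0],[0.004,-0.026,0],[0.004,-0.026,0],[0.004,-0.026,0],[0.004,-0.026,0],[0.004,-0.026,0],[0.004,-0.026,0],[0.004,-0.026,0],[0.004,-0.026,0],[0,0,0],[0,0,0],[0,0,0]], "angular": [[0,0,0.118],[0,0,0.118],[0,0,0.118],[0,0,0.118],[0,0,0.118],[0,0,0.118],[0,0,0.118],[0,0,0.118],[0,0,0.118],[0,0,0.118],[0,0,0],[0,0,0],[0,0,0]]}}

```text
time_s: 3.45
tool_pos: [0.5596, 0.021, 0.2013]
ee_rot: [0.0, -0.008, 1.0, 0.0]
ft_force: [-0.0, 0.1, -0.3]
finger_gap: 1.003
gripper_force: 0.0
```

```bash
python3 - <<'E'
from h import *
s,c=snap("wrist","w2"); print(s["tool_pos"],s["ee_rot"],s["joint_pos"])
f=P3(.538,.021,0,[[-.044,-.085,.026],[.06,.09,.07]]);uv=proj(c,f,s);print(uv)
lo=np.clip(uv.min(0)-30,0,None).astype(int);hi=(uv.max(0)+30).astype(int)
k=min(800/(hi-lo)[0],600/(min(400,hi[1])-lo[1]));print(lo,hi,k)
cv2.imwrite("pics/w2c.png",cv2.resize(c["frame"][lo[1]:hi[1],lo[0]:hi[0]],None,fx=k,fy=k,interpolation=cv2.INTER_CUBIC))
E
```

```text
[0.5595683  0.02095382 0.20134362] [ 1.35999121e-05 -8.14081904e-03  9.99966862e-01  4.87688386e-05] [-2.80226087e-02  3.47376133e-01  1.52968701e+00  1.03263348e-04
  1.26450586e+00 -1.61513189e+00]
[[238.15344986 122.4820717 ]
 [407.20486717 233.39652888]]
[208  92] [437 263] 3.493449781659389
```

View pics/w2c.png

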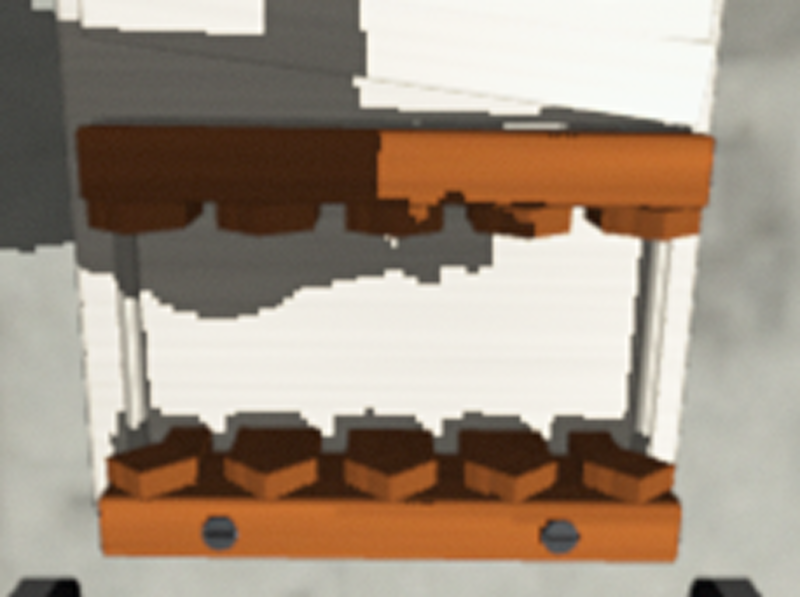

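```bash
python3 - <<'E'
from h import *
np.set_printoptions(precision=4,suppress=True)
s,c=pickle.load(open("w2.pkl","rb"));o=np.array([208,92]);k=3.4934
jg=np.array([[210,207],[333,207],[456,207],[580,209]])/k+o
fg=np.array([[211,468],[331,467],[451,467],[570,466]])/k+o
for z in(.056,.063,.07):
    a=unproj(c,jg,z,s);b=unproj(c,fg,z,s);print(z,a[:,:2].tolist(),np.diff(a[:,1]),b[:,:2].tolist(),np.diff(b[:,1]))
e=np.array([[80,127],[713,137],[78,200],[711,208],[102,498],[680,500],[102,555],[680,560]])/k+o
print(unproj(c,e,.07,s))
E
```

```text
0.056 [[0.5196565269105231, -0.028750392420417274], [0.5191462890621175, 0.005521612052438153], [0.5186361236481399, 0.039788751200131374], [0.5186736511151142, 0.07436912010655264]] [0.0343 0.0343 0.0346] [[0.5975788062416187, -0.031210017102320315], [0.5967124831885297, 0.004931130826939469], [0.5961688635436517, 0.04105553500054107], [0.5953080080353009, 0.07685142234562015]] [0.0361 0.0361 0.0358]
0.063 [[0.5187987393014399, -0.02758281400430469], [0.5183009001889458, 0.005856383702171888], [0.5178031317507293, 0.03929083431047001], [0.5178397473034778, 0.0730309032212504]] [0.0334 0.0334 0.0337] [[0.594827513934554, -0.029982670017600566], [0.5939822424572796, 0.0052802511197589785], [0.5934518327231015, 0.04052683537328535], [0.5926118959296978, 0.07545288572901855]] [0.0353 0.0352 0.0349]
0.07 [[0.5179409516923568, -0.026415235588192098], [0.517455511315774, 0.006191155351905625], [0.5169701398533186, 0.038792917420808634], [0.5170058434918415, 0.07169268633594815]] [0.0326 0.0326 0.0329] [[0.5920762216274892, -0.028755322932880818], [0.5912520017260297, 0.005629371412578485], [0.5907348019025513, 0.03999813574602963], [0.5899157838240945, 0.07405434911241696]] [0.0344 0.0344 0.0341]
[[ 0.4979 -0.0594  0.07  ]
 [ 0.498   0.1049  0.07  ]
 [ 0.5166 -0.0613  0.07  ]
 [ 0.5162  0.1064  0.07  ]
 [ 0.6018 -0.0606  0.07  ]
 [ 0.6     0.1066  0.07  ]
 [ 0.62   -0.0618  0.07  ]
 [ 0.6191  0.1085  0.07  ]]
```

Emit:
{"op": "play_rows", "data": {"gripper": [180,180,180,180,180,180,180,180,180,180,180,180,180,180,180,180,180], "delta_pos": [[-0.0128,0.0306,-0.0027],[-0.0128,0.0306,-0.0027],[-0.0128,0.0306,-0.0027],[-0.0128,0.0306,-0.0027],[-0.0128,0.0306,-0.0027],[-0.0128,0.0306,-0.0027],[-0.0128,0.0306,-0.0027],[-0.0128,0.0306,-0.0027],[0,0,-0.0224],[0,0,-0.0224],[0,0,-0.0224],[0.0048,0.0019,-0.0141],[0.0048,0.0019,-0.0141],[0.0048,0.0019,-0.0141],[0.0048,0.0019,-0.0141],[0,0,0],[0,0,0]], "angular": [[0,0,-0.15],[0,0,-0.15],[0,0,-0.15],[0,0,-0.15],[0,0,-0.15],[0,0,-0.15],[0,0,-0.15],[0,0,-0.15],[0.044,-0.1077,0],[0.044,-0.1077,0],[0.044,-0.1077,0],[0,0,0],[0,0,0],[0,0,0],[0,0,0],[0,0,0],[0,0,0]], "grip_force": 50}}

```text
time_s: 5.62
tool_pos: [0.4766, 0.2724, 0.0563]
ee_rot: [0.097, 0.55, 0.817, 0.144]
ft_force: [0.6, 0.0, 0.8]
finger_gap: 0.29
gripper_force: 0.0
```

```bash
python3 - <<'E'
from h import *
s,c=snap("wrist","w3"); print(pose(s).round(4))
cv2.imwrite("pics/w3c.png",cv2.resize(c["frame"],(768,480)))
E
```

```text
[[-3.774e-01  8.703e-01  3.166e-01  4.766e-01]
 [ 9.261e-01  3.545e-01  1.293e-01  2.724e-01]
 [ 3.000e-04  3.419e-01 -9.397e-01  5.630e-02]
 [ 0.000e+00  0.000e+00  0.000e+00  1.000e+00]]
```

View pics/w3c.png

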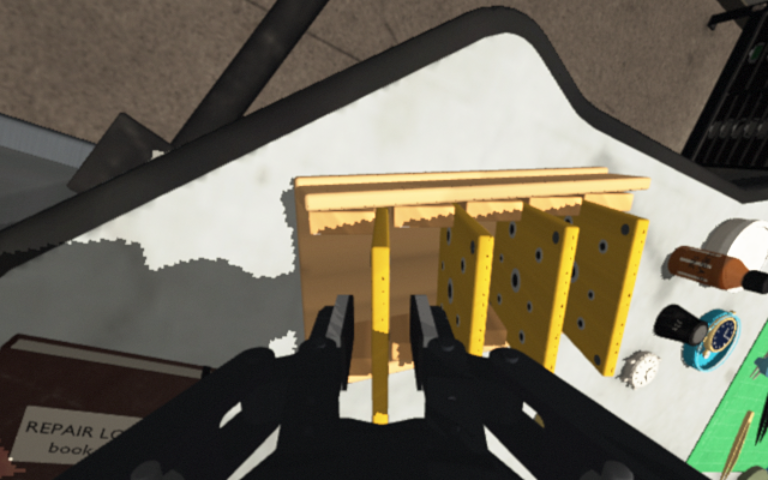

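Emit:
{"op": "play_rows", "data": {"gripper": [255,255,255,255,255,255,255,255,255,255,255,255,255,255,255,255,255,255,255,255], "delta_pos": [[0,0,0],[0,0,0],[0,0,0],[0,0,0],[-0.0057,-0.0023,0.0169],[-0.0057,-0.0023,0.0169],[-0.0057,-0.0023,0.0169],[-0.0057,-0.0023,0.0169],[0,0,0.013],[0,0,0.013],[0,0,0.013],[0.0133,-0.0368,0],[0.0133,-0.0368,0],[0.0133,-0.0368,0],[0.0133,-0.0368,0],[0.0133,-0.0368,0],[0.0133,-0.0368,0],[0.0133,-0.0368,0],[0.0133,-0.0368,0],[0,0,0]], "angular": [[0,0,0],[0,0,0],[0,0,0],[0,0,0],[0,0,0],[0,0,0],[0,0,0],[0,0,0],[-0.044,0.1077,0],[-0.044,0.1077,0],[-0.044,0.1077,0],[0,0,0.1485],[0,0,0.1485],[0,0,0.1485],[0,0,0.1485],[0,0,0.1485],[0,0,0.1485],[0,0,0.1485],[0,0,0.1485],[0,0,0]], "grip_force": 60}}

```text
time_s: 8.18
tool_pos: [0.5603, -0.0333, 0.1621]
ee_rot: [-0.0, -0.002, 1.0, -0.0]
ft_force: [-0.2, 1.4, -1.2]
finger_gap: 0.059
gripper_force: 59.8
```

```bash
python3 - <<'E'
from h import *
s,c=snap("wrist","w4"); print(pose(s).round(4))
cv2.imwrite("pics/w4c.png",cv2.resize(c["frame"],(768,480)))
E
```

```text
[[-1.000e+00 -3.200e-03 -9.000e-04  5.603e-01]
 [-3.200e-03  1.000e+00 -1.000e-04 -3.330e-02]
 [ 9.000e-04 -1.000e-04 -1.000e+00  1.621e-01]
 [ 0.000e+00  0.000e+00  0.000e+00  1.000e+00]]
```

View pics/w4c.png

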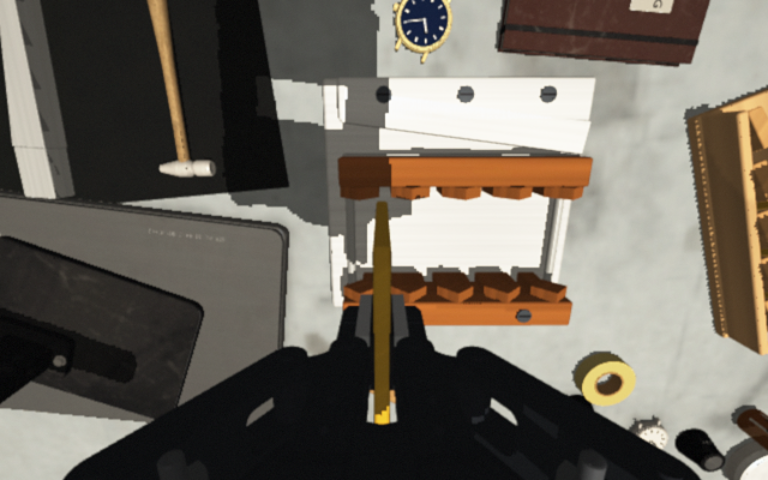

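Emit:
{"op": "play_rows", "data": {"gripper": [255,255,255,255,255,255,255,255], "delta_pos": [[0,0.0021,-0.01],[0,0,-0.015],[0,0,-0.015],[0,0,-0.014],[0,0,-0.012],[0,0,-0.012],[0,0,0],[0,0,0]], "angular": [[0,0,0],[0,0,0],[0,0,0],[0,0,0],[0,0,0],[0,0,0],[0,0,0],[0,0,0]]}}

```text
time_s: 9.22
tool_pos: [0.5597, -0.0294, 0.0838]
ee_rot: [-0.001, -0.002, 1.0, -0.0]
ft_force: [-0.2, -4.8, -3.9]
finger_gap: 0.064
gripper_force: 59.6
```

Emit:
{"op": "play_rows", "data": {"gripper": [255,255,255,255,255], "delta_pos": [[0,-0.0015,0],[0,0,-0.004],[0,0,-0.004],[0,0,0],[0,0,0]], "angular": [[0,0,0],[0,0,0],[0,0,0],[0,0,0],[0,0,0]]}}

```text
time_s: 9.85
tool_pos: [0.5601, -0.0305, 0.0767]
ee_rot: [-0.0, -0.002, 1.0, 0.0]
ft_force: [-0.1, 0.1, -1.4]
finger_gap: 0.065
gripper_force: 60.2
```

Emit:
{"op": "play_rows", "data": {"gripper": [255,255,255,255], "delta_pos": [[0,0,-0.0015],[0,0,-0.0015],[0,0,0],[0,0,0]], "angular": [[0,0,0],[0,0,0],[0,0,0],[0,0,0]]}}

```text
time_s: 10.35
tool_pos: [0.5604, -0.0307, 0.0747]
ee_rot: [0.001, -0.002, 1.0, -0.0]
ft_force: [-3.9, -0.7, 8.9]
finger_gap: 0.065
gripper_force: 62.1
```

Emit:
{"op": "play_rows", "data": {"gripper": [180,180,180,180,180,180,180,180,180,180,180,180,180,180,180,180,180,180,180], "delta_pos": [[0,0,0.001],[0,0,0],[0,0,0],[0,0,0.028],[0,0,0.029],[0,0,0.029],[-0.0083,0.039,0],[-0.0083,0.039,0],[-0.0083,0.039,0],[-0.0083,0.039,0],[-0.0083,0.039,0],[-0.0083,0.039,0],[-0.0083,0.039,0],[-0.0083,0.039,0],[0,0,-0.0161],[0,0,-0.0161],[0,0,-0.0161],[0,0,0],[0,0,0]], "angular": [[0,0,0],[0,0,0],[0,0,0],[0,0,0],[0,0,0],[0,0,0],[0,0,-0.1485],[0,0,-0.1485],[0,0,-0.1485],[0,0,-0.1485],[0,0,-0.1485],[0,0,-0.1485],[0,0,-0.1485],[0,0,-0.1485],[0.044,-0.1077,0],[0.044,-0.1077,0],[0.044,-0.1077,0],[0,0,0],[0,0,0]]}}

```text
time_s: 12.72
tool_pos: [0.4944, 0.2817, 0.1134]
ee_rot: [0.096, 0.55, 0.817, 0.144]
ft_force: [-0.0, 0.7, 0.7]
finger_gap: 0.294
gripper_force: 0.0
```

Emit:
{"op": "play_rows", "data": {"gripper": [180,180,180,180,180,180,255,255,255,255,255,255,255,255,255,255,255,255,255], "delta_pos": [[0.0048,0.0018,-0.0143],[0.0048,0.0018,-0.0143],[0.0048,0.0018,-0.0143],[0.0048,0.0018,-0.0143],[0,0,0],[0,0,0],[0,0,0],[0,0,0],[0,0,0],[0,0,0],[0,0,0],[-0.0057,-0.0023,0.0169],[-0.0057,-0.0023,0.0169],[-0.0057,-0.0023,0.0169],[-0.0057,-0.0023,0.0169],[0,0,0.013],[0,0,0.013],[0,0,0.013],[0,0,0]], "angular": [[0,0,0],[0,0,0],[0,0,0],[0,0,0],[0,0,0],[0,0,0],[0,0,0],[0,0,0],[0,0,0],[0,0,0],[0,0,0],[0,0,0],[0,0,0],[0,0,0],[0,0,0],[-0.044,0.1077,0],[-0.044,0.1077,0],[-0.044,0.1077,0],[0,0,0]], "grip_force": 60}}

```text
time_s: 15.1
tool_pos: [0.4908, 0.2796, 0.1617]
ee_rot: [0.0, 0.558, 0.83, 0.0]
ft_force: [0.4, -0.7, -3.6]
finger_gap: 0.056
gripper_force: 60.8
```

Emit:
{"op": "play_rows", "data": {"gripper": [255,255,255,255,255,255,255,255,255,255], "delta_pos": [[0.0085,-0.0343,0],[0.0085,-0.0343,0],[0.0085,-0.0343,0],[0.0085,-0.0343,0],[0.0085,-0.0343,0],[0.0085,-0.0343,0],[0.0085,-0.0343,0],[0.0085,-0.0343,0],[0,0,0],[0,0,0]], "angular": [[0,0,0.1485],[0,0,0.1485],[0,0,0.1485],[0,0,0.1485],[0,0,0.1485],[0,0,0.1485],[0,0,0.1485],[0,0,0.1485],[0,0,0],[0,0,0]]}}

```text
time_s: 16.35
tool_pos: [0.5575, 0.0055, 0.1611]
ee_rot: [0.0, -0.001, 1.0, 0.0]
ft_force: [0.8, 0.0, -1.6]
finger_gap: 0.062
gripper_force: 60.8
```

Emit:
{"op": "play_rows", "data": {"gripper": [255,255,255,255,255,255,255,255], "delta_pos": [[0.0015,0,-0.015],[0,0,-0.015],[0,0,-0.015],[0,0,-0.012],[0,0,-0.01],[0,0,-0.01],[0,0,0],[0,0,0]], "angular": [[0,0,0],[0,0,0],[0,0,0],[0,0,0],[0,0,0],[0,0,0],[0,0,0],[0,0,0]]}}

```text
time_s: 17.35
tool_pos: [0.5598, 0.005, 0.0852]
ee_rot: [0.0, -0.002, 1.0, -0.0]
ft_force: [0.2, -0.5, -1.7]
finger_gap: 0.063
gripper_force: 60.8
```

Free-running; lower to contact and, if fine, release afterwards.

Emit:
{"op": "play_rows", "data": {"gripper": [255,255,255,255,255,255], "delta_pos": [[0,0,-0.004],[0,0,-0.004],[0,0,-0.0015],[0,0,-0.0015],[0,0,0],[0,0,0]], "angular": [[0,0,0],[0,0,0],[0,0,0],[0,0,0],[0,0,0],[0,0,0]]}}

```text
time_s: 18.1
tool_pos: [0.5598, 0.005, 0.074]
ee_rot: [0.0, -0.002, 1.0, -0.0]
ft_force: [0.2, -0.8, 0.9]
finger_gap: 0.064
gripper_force: 61.4
```

Emit:
{"op": "play_rows", "data": {"gripper": [255,180,180,180,180,180,180,180,180,180,180,180,180,180,180,180,180,180,180,180], "delta_pos": [[0,0,-0.001],[0,0,0],[0,0,0],[0,0,0],[0,0,0.03],[0,0,0.029],[0,0,0.029],[-0.0036,0.0364,0],[-0.0036,0.0364,0],[-0.0036,0.0364,0],[-0.0036,0.0364,0],[-0.0036,0.0364,0],[-0.0036,0.0364,0],[-0.0036,0.0364,0],[-0.0036,0.0364,0],[0,0,-0.0161],[0,0,-0.0161],[0,0,-0.0161],[0,0,0],[0,0,0]], "angular": [[0,0,0],[0,0,0],[0,0,0],[0,0,0],[0,0,0],[0,0,0],[0,0,0],[0,0,-0.1485],[0,0,-0.1485],[0,0,-0.1485],[0,0,-0.1485],[0,0,-0.1485],[0,0,-0.1485],[0,0,-0.1485],[0,0,-0.1485],[0.044,-0.1077,0],[0.044,-0.1077,0],[0.044,-0.1077,0],[0,0,0],[0,0,0]]}}

```text
time_s: 20.6
tool_pos: [0.5315, 0.2964, 0.1135]
ee_rot: [0.096, 0.55, 0.817, 0.144]
ft_force: [-0.4, 0.1, 0.5]
finger_gap: 0.296
gripper_force: 0.0
```

Emit:
{"op": "play_rows", "data": {"gripper": [180,180,180,180,180,180,255,255,255,255,255,255,255,255,255,255,255,255,255], "delta_pos": [[0.0048,0.0019,-0.0143],[0.0048,0.0019,-0.0143],[0.0048,0.0019,-0.0143],[0.0048,0.0019,-0.0143],[0,0,0],[0,0,0],[0,0,0],[0,0,0],[0,0,0],[0,0,0],[0,0,0],[-0.0057,-0.0023,0.0169],[-0.0057,-0.0023,0.0169],[-0.0057,-0.0023,0.0169],[-0.0057,-0.0023,0.0169],[0,0,0.013],[0,0,0.013],[0,0,0.013],[0,0,0]], "angular": [[0,0,0],[0,0,0],[0,0,0],[0,0,0],[0,0,0],[0,0,0],[0,0,0],[0,0,0],[0,0,0],[0,0,0],[0,0,0],[0,0,0],[0,0,0],[0,0,0],[0,0,0],[-0.044,0.1077,0],[-0.044,0.1077,0],[-0.044,0.1077,0],[0,0,0]], "grip_force": 60}}

```text
time_s: 22.98
tool_pos: [0.5279, 0.2949, 0.1625]
ee_rot: [0.001, 0.558, 0.83, 0.001]
ft_force: [-0.2, 0.6, -2.2]
finger_gap: 0.061
gripper_force: 60.8
```

Emit:
{"op": "play_rows", "data": {"gripper": [255,255,255,255,255,255,255,255,255,255], "delta_pos": [[0.004,-0.0317,0],[0.004,-0.0317,0],[0.004,-0.0317,0],[0.004,-0.0317,0],[0.004,-0.0317,0],[0.004,-0.0317,0],[0.004,-0.0317,0],[0.004,-0.0317,0],[0,0,0],[0,0,0]], "angular": [[0,0,0.1485],[0,0,0.1485],[0,0,0.1485],[0,0,0.1485],[0,0,0.1485],[0,0,0.1485],[0,0,0.1485],[0,0,0.1485],[0,0,0],[0,0,0]]}}

```text
time_s: 24.22
tool_pos: [0.5587, 0.0415, 0.1615]
ee_rot: [0.0, -0.001, 1.0, 0.0]
ft_force: [0.3, 0.3, -1.6]
finger_gap: 0.061
gripper_force: 60.7
```

Emit:
{"op": "play_rows", "data": {"gripper": [255,255,255,255,255,255,255,255], "delta_pos": [[0,0,-0.015],[0,0,-0.015],[0,0,-0.015],[0,0,-0.012],[0,0,-0.01],[0,0,-0.01],[0,0,0],[0,0,0]], "angular": [[0,0,0],[0,0,0],[0,0,0],[0,0,0],[0,0,0],[0,0,0],[0,0,0],[0,0,0]]}}

```text
time_s: 25.22
tool_pos: [0.5594, 0.041, 0.0853]
ee_rot: [0.0, -0.002, 1.0, 0.0]
ft_force: [-0.0, -0.3, -1.3]
finger_gap: 0.059
gripper_force: 60.7
```

Emit:
{"op": "play_rows", "data": {"gripper": [255,255,255,255,255,255], "delta_pos": [[0,0,-0.004],[0,0,-0.004],[0,0,-0.002],[0,0,-0.0015],[0,0,0],[0,0,0]], "angular": [[0,0,0],[0,0,0],[0,0,0],[0,0,0],[0,0,0],[0,0,0]]}}

```text
time_s: 25.98
tool_pos: [0.5593, 0.041, 0.0741]
ee_rot: [0.0, -0.002, 1.0, -0.0]
ft_force: [-3.3, 0.2, 6.1]
finger_gap: 0.063
gripper_force: 62.0
```

Emit:
{"op": "play_rows", "data": {"gripper": [180,180,180,180,180,180,180,180,180,180,180,180,180,180,180,180,180,180,180], "delta_pos": [[0,0,0.001],[0,0,0],[0,0,0],[0,0,0.029],[0,0,0.029],[0,0,0.029],[0.0011,0.0338,0],[0.0011,0.0338,0],[0.0011,0.0338,0],[0.0011,0.0338,0],[0.0011,0.0338,0],[0.0011,0.0338,0],[0.0011,0.0338,0],[0.0011,0.0338,0],[0,0,-0.0161],[0,0,-0.0161],[0,0,-0.0161],[0,0,0],[0,0,0]], "angular": [[0,0,0],[0,0,0],[0,0,0],[0,0,0],[0,0,0],[0,0,0],[0,0,-0.1485],[0,0,-0.1485],[0,0,-0.1485],[0,0,-0.1485],[0,0,-0.1485],[0,0,-0.1485],[0,0,-0.1485],[0,0,-0.1485],[0.044,-0.1077,0],[0.044,-0.1077,0],[0.044,-0.1077,0],[0,0,0],[0,0,0]]}}

```text
time_s: 28.35
tool_pos: [0.5687, 0.3116, 0.1142]
ee_rot: [0.097, 0.55, 0.817, 0.144]
ft_force: [0.4, -0.0, 0.0]
finger_gap: 0.295
gripper_force: 0.0
```

Emit:
{"op": "play_rows", "data": {"gripper": [180,180,180,180,180,180,255,255,255,255,255,255,255,255,255,255,255,255,255], "delta_pos": [[0.0048,0.0019,-0.0144],[0.0048,0.0019,-0.0144],[0.0048,0.0019,-0.0144],[0.0048,0.0019,-0.0144],[0,0,0],[0,0,0],[0,0,0],[0,0,0],[0,0,0],[0,0,0],[0,0,0],[-0.0057,-0.0023,0.0169],[-0.0057,-0.0023,0.0169],[-0.0057,-0.0023,0.0169],[-0.0057,-0.0023,0.0169],[0,0,0.013],[0,0,0.013],[0,0,0.013],[0,0,0]], "angular": [[0,0,0],[0,0,0],[0,0,0],[0,0,0],[0,0,0],[0,0,0],[0,0,0],[0,0,0],[0,0,0],[0,0,0],[0,0,0],[0,0,0],[0,0,0],[0,0,0],[0,0,0],[-0.044,0.1077,0],[-0.044,0.1077,0],[-0.044,0.1077,0],[0,0,0]], "grip_force": 60}}

```text
time_s: 30.72
tool_pos: [0.5651, 0.31, 0.1629]
ee_rot: [0.001, 0.558, 0.83, 0.001]
ft_force: [-0.5, 0.5, -2.2]
finger_gap: 0.066
gripper_force: 60.5
```

Emit:
{"op": "play_rows", "data": {"gripper": [255,255,255,255,255,255,255,255,255,255], "delta_pos": [[-0.0007,-0.0291,0],[-0.0007,-0.0291,0],[-0.0007,-0.0291,0],[-0.0007,-0.0291,0],[-0.0007,-0.0291,0],[-0.0007,-0.0291,0],[-0.0007,-0.0291,0],[-0.0007,-0.0291,0],[0,0,0],[0,0,0]], "angular": [[0,0,0.1485],[0,0,0.1485],[0,0,0.1485],[0,0,0.1485],[0,0,0.1485],[0,0,0.1485],[0,0,0.1485],[0,0,0.1485],[0,0,0],[0,0,0]]}}

```text
time_s: 31.98
tool_pos: [0.5584, 0.0774, 0.1618]
ee_rot: [0.001, -0.001, 1.0, 0.0]
ft_force: [-0.1, 0.7, -1.0]
finger_gap: 0.057
gripper_force: 60.4
```

Emit:
{"op": "play_rows", "data": {"gripper": [255,255,255,255,255,255,255,255], "delta_pos": [[0,-0.0002,-0.015],[0,0,-0.015],[0,0,-0.015],[0,0,-0.012],[0,0,-0.01],[0,0,-0.01],[0,0,0],[0,0,0]], "angular": [[0,0,0],[0,0,0],[0,0,0],[0,0,0],[0,0,0],[0,0,0],[0,0,0],[0,0,0]]}}

```text
time_s: 32.98
tool_pos: [0.559, 0.0768, 0.0854]
ee_rot: [0.0, -0.002, 1.0, 0.0]
ft_force: [-1.1, -0.4, -1.9]
finger_gap: 0.062
gripper_force: 60.4
```

Emit:
{"op": "play_rows", "data": {"gripper": [255,255,255,255,255,255], "delta_pos": [[0,0,-0.004],[0,0,-0.004],[0,0,-0.002],[0,0,-0.0015],[0,0,0],[0,0,0]], "angular": [[0,0,0],[0,0,0],[0,0,0],[0,0,0],[0,0,0],[0,0,0]]}}

```text
time_s: 33.72
tool_pos: [0.5589, 0.0768, 0.0743]
ee_rot: [0.0, -0.002, 1.0, -0.0]
ft_force: [-3.4, -0.3, 5.9]
finger_gap: 0.055
gripper_force: 61.6
```

Emit:
{"op": "play_rows", "data": {"gripper": [180,180,180,180,180,180,150,150,150,150,150,150,150,150,150,150], "delta_pos": [[0,0,0.001],[0,0,0],[0,0,0],[0,0,0.029],[0,0,0.029],[0,0,0.029],[-0.01,-0.0409,0.0045],[-0.01,-0.0409,0.0045],[-0.01,-0.0409,0.0045],[-0.01,-0.0409,0.0045],[-0.01,-0.0409,0.0045],[-0.01,-0.0409,0.0045],[-0.01,-0.0409,0.0045],[-0.01,-0.0409,0.0045],[0,0,0],[0,0,0]], "angular": [[0,0,0],[0,0,0],[0,0,0],[0,0,0],[0,0,0],[0,0,0],[0,0,0],[0,0,0],[0,0,0],[0,0,0],[0,0,0],[0,0,0],[0,0,0],[0,0,0],[0,0,0],[0,0,0]]}}

```text
time_s: 35.72
tool_pos: [0.4788, -0.25, 0.1974]
ee_rot: [-0.0, -0.002, 1.0, 0.0]
ft_force: [-0.2, -0.1, -1.2]
finger_gap: 0.413
gripper_force: 0.0
```

```bash
python3 - <<'E'
from h import *
s,c=snap("wrist","w5"); print(pose(s).round(4),s["joint_pos"])
cv2.imwrite("pics/w5c.png",cv2.resize(c["frame"],(800,500),interpolation=cv2.INTER_CUBIC))
E
```

```text
[[-1.000e+00 -4.000e-03 -3.000e-04  4.788e-01]
 [-4.000e-03  1.000e+00  3.000e-04 -2.500e-01]
 [ 3.000e-04  3.000e-04 -1.000e+00  1.974e-01]
 [ 0.000e+00  0.000e+00  0.000e+00  1.000e+00]] [-5.49116426e-01  3.08242286e-01  1.59141246e+00  1.69369597e-04
  1.24233544e+00 -2.12397551e+00]
```

View pics/w5c.png

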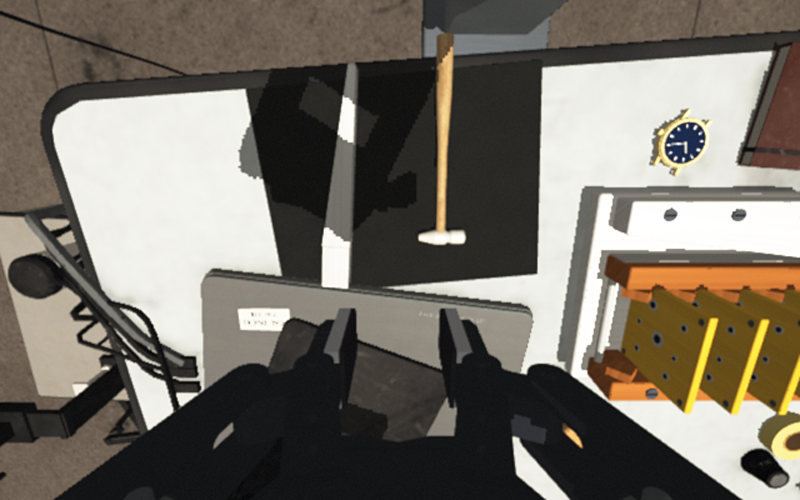

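```bash
python3 - <<'E'
from h import *
np.set_printoptions(precision=4,suppress=True)
s,c=pickle.load(open("w5.pkl","rb"))
pts=np.array([[-.0124,-.095,.023],[.0124,-.095,.023],[.0064,.095,.023],[.0124,.095,.023]])
uv=np.array([[321,286],[350,287],[346,65],[358,65]])*.8
p,e=fit(c,pts,uv,[.436,-.297,1.57],s);print("key",p,np.degrees(p[2]),e,"head",P3(*p,[[0,-.075,.013],[0,-.095,.013],[0,.095,0]]))
u=unproj(c,np.array([[442,238],[444,130],[445,36]])*.8,.012,s);print("hammer",u)
print("mat",unproj(c,np.array([[247,88],[541,60],[537,274],[285,277]])*.8,.003,s))
E
```

```text
key [ 0.4389 -0.3019  1.5036] 86.14991792914736 2.060110934082502 head [[ 0.5138 -0.307   0.013 ]
 [ 0.5337 -0.3083  0.013 ]
 [ 0.3441 -0.2956  0.    ]]
hammer [[ 0.4876 -0.2094  0.012 ]
 [ 0.3933 -0.2114  0.012 ]
 [ 0.323  -0.2134  0.012 ]]
mat [[ 0.3599 -0.3777  0.003 ]
 [ 0.3381 -0.1324  0.003 ]
 [ 0.5259 -0.114   0.003 ]
 [ 0.5297 -0.3607  0.003 ]]
```

Emit:
{"op": "play_rows", "data": {"gripper": [150,150,150,150,150,150,150,150,150,150], "delta_pos": [[0.0104,-0.0189,-0.035],[0.0104,-0.0189,-0.035],[0.0104,-0.0189,-0.035],[0,0,-0.025],[0,0,-0.025],[0,0,-0.02],[0,0,-0.01],[0,0,-0.007],[0,0,0],[0,0,0]], "angular": [[0,0,-0.0233],[0,0,-0.0233],[0,0,-0.0233],[0,0,0],[0,0,0],[0,0,0],[0,0,0],[0,0,0],[0,0,0],[0,0,0]]}}

```text
time_s: 37.02
tool_pos: [0.5103, -0.3073, 0.0063]
ee_rot: [0.0, 0.033, 0.999, -0.0]
ft_force: [-0.2, 0.0, 0.2]
finger_gap: 0.411
gripper_force: 0.0
```

Emit:
{"op": "play_rows", "data": {"gripper": [150,255,255,255,255,255,255,255,255,255,255], "delta_pos": [[0,0,-0.002],[0,0,0],[0,0,0],[0,0,0],[0,0,0],[0,0,0],[0,0,0.02],[0,0,0.03],[0,0,0.04],[0,0,0],[0,0,0]], "angular": [[0,0,0],[0,0,0],[0,0,0],[0,0,0],[0,0,0],[0,0,0],[0,0,0],[0,0,0],[0,0,0],[0,0,0],[0,0,0]], "grip_force": 100}}

```text
time_s: 38.4
tool_pos: [0.5097, -0.3069, 0.0935]
ee_rot: [-0.0, 0.033, 0.999, 0.0]
ft_force: [-0.5, -0.3, -2.0]
finger_gap: 0.266
gripper_force: 98.3
```

Emit:
{"op": "play_rows", "data": {"gripper": [255,255,255,255,255,255,255,255,255,255,255,255], "delta_pos": [[-0.0029,0.0221,0.0018],[-0.0029,0.0221,0.0018],[-0.0029,0.0221,0.0018],[-0.0029,0.0221,0.0018],[-0.0029,0.0221,0.0018],[-0.0029,0.0221,0.0018],[-0.0029,0.0221,0.0018],[-0.0029,0.0221,0.0018],[-0.0029,0.0221,0.0018],[0,0,0],[0,0,0],[0,0,0]], "angular": [[0,0,-0.1668],[0,0,-0.1668],[0,0,-0.1668],[0,0,-0.1668],[0,0,-0.1668],[0,0,-0.1668],[0,0,-0.1668],[0,0,-0.1668],[0,0,-0.1668],[0,0,0],[0,0,0],[0,0,0]]}}

```text
time_s: 39.9
tool_pos: [0.4838, -0.1088, 0.1094]
ee_rot: [-0.0, 0.705, 0.709, -0.0]
ft_force: [-0.2, 0.5, -1.3]
finger_gap: 0.264
gripper_force: 98.4
```

```bash
python3 - <<'E'
from h import *
s,c=snap("wrist","w6"); print(pose(s).round(4))
cv2.imwrite("pics/w6c.png",cv2.resize(c["frame"][:,130:530],(760,760*400//400))[:600] if 0 else cv2.resize(c["frame"][60:360,120:520],(800,600),interpolation=cv2.INTER_CUBIC))
E
```

```text
[[-4.900e-03  1.000e+00 -6.000e-04  4.838e-01]
 [ 1.000e+00  4.900e-03  1.000e-04 -1.088e-01]
 [ 1.000e-04 -6.000e-04 -1.000e+00  1.094e-01]
 [ 0.000e+00  0.000e+00  0.000e+00  1.000e+00]]
```

View pics/w6c.png

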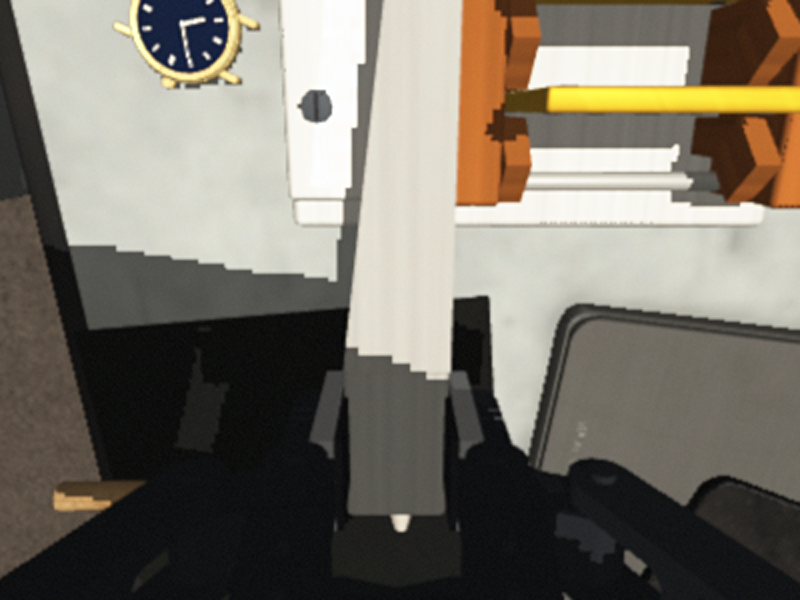

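```bash
python3 - <<'E'
from h import *
np.set_printoptions(precision=2,suppress=True)
s,c=pickle.load(open("w6.pkl","rb"))
T=pose(s);off=-.004
for sag in(0,1,2):
    P=[]
    for y in(-.095,-.055,0,.04,.075):
        P.append([.0124,y,.02])
    P+= [[-.0124,-.095,.02],[-.0124,-.055,.02]]
    P=np.array(P); Rz=R.from_euler('zx',[.28,-sag],degrees=True).as_matrix()
    W=(P-[0,-.071,.01])@Rz.T+[T[0,3],T[1,3],T[2,3]-.0013+.01]
    print((proj(c,W,s)-[120,60])*2)
# fixture base front corner (z .026) right end & left corner
f=unproj(c,np.array([[296,223],[763,220],[355,195]])/2+[120,60],.026,s);print(f.round(4))
f=unproj(c,np.array([[458,203],[505,203]])/2+[120,60],.07,s);print(f.round(4))
E
```

```text
[[ 443.5   519.8 ]
 [ 447.44  375.19]
 [ 454.12  129.51]
 [ 460.25  -95.92]
 [ 466.84 -338.26]
 [ 345.19  519.88]
 [ 340.54  375.31]]
[[ 443.65  520.31]
 [ 447.36  373.99]
 [ 453.57  128.47]
 [ 459.19  -93.45]
 [ 465.14 -328.51]
 [ 345.03  520.4 ]
 [ 340.63  374.11]]
[[ 443.8   520.8 ]
 [ 447.28  372.8 ]
 [ 453.03  127.56]
 [ 458.16  -90.85]
 [ 463.52 -318.89]
 [ 344.88  520.9 ]
 [ 340.72  372.93]]
[[ 0.45 -0.08  0.03]
 [ 0.63 -0.07  0.03]
 [ 0.47 -0.07  0.03]]
[[ 0.5  -0.06  0.07]
 [ 0.52 -0.06  0.07]]
```

Emit:
{"op": "play_rows", "data": {"gripper": [255,255,255,255,255,255,255,255], "delta_pos": [[-0.0013,-0.01,-0.01],[0,0,-0.015],[0,0,-0.015],[0,0,-0.01],[0,0,-0.01],[0,0,-0.006],[0,0,0],[0,0,0]], "angular": [[0,0,0],[0,0,0],[0,0,0],[0,0,0],[0,0,0],[0,0,0],[0,0,0],[0,0,0]]}}

```text
time_s: 40.95
tool_pos: [0.4828, -0.1182, 0.0441]
ee_rot: [0.0, 0.706, 0.709, 0.0]
ft_force: [0.3, -0.6, -1.7]
finger_gap: 0.264
gripper_force: 98.4
```

Emit:
{"op": "play_rows", "data": {"gripper": [255,255,255,255,255,255], "delta_pos": [[0,0,-0.006],[0,0,-0.006],[0,0,-0.003],[0,0,-0.001],[0,0,0],[0,0,0]], "angular": [[0,0,0],[0,0,0],[0,0,0],[0,0,0],[0,0,0],[0,0,0]]}}

```text
time_s: 41.7
tool_pos: [0.4827, -0.1182, 0.0279]
ee_rot: [0.0, 0.706, 0.708, 0.0]
ft_force: [-0.5, 0.5, -1.5]
finger_gap: 0.265
gripper_force: 98.4
```

Emit:
{"op": "play_rows", "data": {"gripper": [255,255,255,255,255], "delta_pos": [[0,0,-0.001],[0,0,-0.001],[0,0,0],[0,0,0],[0,0,0]], "angular": [[0,0,0],[0,0,0],[0,0,0],[0,0,0],[0,0,0]]}}

```text
time_s: 42.32
tool_pos: [0.4829, -0.1184, 0.0265]
ee_rot: [0.0, 0.706, 0.709, 0.0]
ft_force: [-3.1, -0.5, 9.1]
finger_gap: 0.262
gripper_force: 100.1
```

Emit:
{"op": "play_rows", "data": {"gripper": [255,255,255,255,255,255,255], "delta_pos": [[0,0,0.0006],[0,0.005,0],[0,0.005,0],[0,0.004,0],[0,0.002,0],[0,0,0],[0,0,0]], "angular": [[0,0,0],[0,0,0],[0,0,0],[0,0,0],[0,0,0],[0,0,0],[0,0,0]]}}

```text
time_s: 43.2
tool_pos: [0.4841, -0.1024, 0.0271]
ee_rot: [0.002, 0.706, 0.708, 0.001]
ft_force: [7.5, -3.9, 1.4]
finger_gap: 0.266
gripper_force: 98.9
```

Emit:
{"op": "play_rows", "data": {"gripper": [255,255,255,255], "delta_pos": [[0.0022,0,0],[0,0,0],[0,0,0],[0,0,0]], "angular": [[0,0,0],[0,0,0],[0,0,0],[0,0,0]]}}

```text
time_s: 43.7
tool_pos: [0.485, -0.1021, 0.0268]
ee_rot: [0.0, 0.706, 0.709, 0.0]
ft_force: [-2.2, -1.7, 9.3]
finger_gap: 0.264
gripper_force: 100.0
```

Emit:
{"op": "play_rows", "data": {"gripper": [255,255,255,255,255], "delta_pos": [[-0.0003,0,0.0006],[0,0.0015,0],[0,0.0015,0],[0,0,0],[0,0,0]], "angular": [[0,0,0],[0,0,0],[0,0,0],[0,0,0],[0,0,0]]}}

```text
time_s: 44.32
tool_pos: [0.4847, -0.0991, 0.027]
ee_rot: [0.0, 0.706, 0.708, 0.0]
ft_force: [3.0, 0.5, 1.8]
finger_gap: 0.265
gripper_force: 98.9
```

Emit:
{"op": "play_rows", "data": {"gripper": [255,255,255,160,160,160,160,160,160], "delta_pos": [[0.0003,0.0015,0],[0,0,0],[0,0,-0.0003],[0,0,0],[0,0,0],[0,0,0.005],[0,0,0.03],[0,0,0.06],[0,0,0]], "angular": [[0,0,0],[0,0,0],[0,0,0],[0,0,0],[0,0,0],[0,0,0],[0,0,0],[0,0,0],[0,0,0]]}}

```text
time_s: 45.45
tool_pos: [0.4866, -0.0981, 0.1259]
ee_rot: [0.003, 0.706, 0.708, 0.002]
ft_force: [1.7, 0.3, -1.4]
finger_gap: 0.369
gripper_force: 0.0
```

Emit:
{"op": "play_rows", "data": {"gripper": [160,160,160,160,160,160,160,160,160,160,160,160], "delta_pos": [[-0.0063,-0.0124,0.0038],[-0.0063,-0.0124,0.0038],[-0.0063,-0.0124,0.0038],[-0.0063,-0.0124,0.0038],[-0.0063,-0.0124,0.0038],[-0.0063,-0.0124,0.0038],[-0.0063,-0.0124,0.0038],[-0.0063,-0.0124,0.0038],[-0.0063,-0.0124,0.0038],[0,0,0],[0,0,0],[0,0,0]], "angular": [[0,0,-0.174],[0,0,-0.174],[0,0,-0.174],[0,0,-0.174],[0,0,-0.174],[0,0,-0.174],[0,0,-0.174],[0,0,-0.174],[0,0,-0.174],[0,0,0],[0,0,0],[0,0,0]]}}

```text
time_s: 46.95
tool_pos: [0.4282, -0.2088, 0.1556]
ee_rot: [-0.0, 1.0, 0.006, -0.0]
ft_force: [0.7, 0.6, 0.1]
finger_gap: 0.374
gripper_force: 0.0
```

```bash
python3 - <<'E'
from h import *
s,c=snap("wrist","w7"); print(pose(s).round(4),s["joint_pos"])
cv2.imwrite("pics/w7c.png",cv2.resize(c["frame"],(800,500),interpolation=cv2.INTER_CUBIC))
E
```

```text
[[ 9.999e-01  1.140e-02 -4.000e-04  4.282e-01]
 [ 1.140e-02 -9.999e-01  3.000e-04 -2.088e-01]
 [-4.000e-04 -3.000e-04 -1.000e+00  1.556e-01]
 [ 0.000e+00  0.000e+00  0.000e+00  1.000e+00]] [-5.30692545e-01  2.18644755e-01  1.81102321e+00  7.49668991e-05
  1.11240985e+00  1.02863265e+00]
```

View pics/w7c.png

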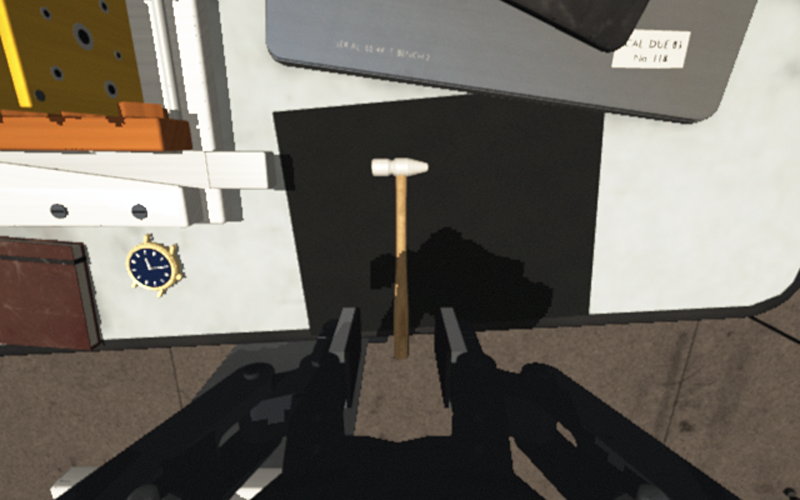

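```bash
python3 - <<'E'
from h import *
np.set_printoptions(precision=4,suppress=True)
s,c=pickle.load(open("w7.pkl","rb"))
print(unproj(c,np.array([[402,167],[402,178],[402,250],[401,357],[372,167],[429,167]])*.8,.012,s))
print("key",unproj(c,np.array([[267,152],[267,186],[207,150]])*.8,.046,s))
E
```

```text
[[ 0.4866 -0.2123  0.012 ]
 [ 0.4784 -0.2124  0.012 ]
 [ 0.4209 -0.2132  0.012 ]
 [ 0.3212 -0.2137  0.012 ]
 [ 0.4864 -0.1895  0.012 ]
 [ 0.4868 -0.2328  0.012 ]]
key [[ 0.4975 -0.1223  0.046 ]
 [ 0.4752 -0.1202  0.046 ]
 [ 0.4984 -0.0827  0.046 ]]
```

Emit:
{"op": "play_rows", "data": {"gripper": [180,180,180,180,180,180,180,180], "delta_pos": [[0.0063,-0.0013,-0.04],[0.0063,-0.0013,-0.04],[0.0062,-0.0012,-0.04],[0,0,-0.018],[0,0,-0.009],[0,0,0],[0,0,0],[0,0,0]], "angular": [[0,0,0],[0,0,0],[0,0,0],[0,0,0],[0,0,0],[0,0,0],[0,0,0],[0,0,0]]}}

```text
time_s: 48.0
tool_pos: [0.4472, -0.2133, 0.0096]
ee_rot: [0.0, 1.0, 0.004, 0.001]
ft_force: [-0.4, -0.6, 0.1]
finger_gap: 0.297
gripper_force: 0.0
```

Emit:
{"op": "play_rows", "data": {"gripper": [180,180,255,255,255,255,255,255,255,255,255], "delta_pos": [[0,0.0005,-0.0055],[0,0,0],[0,0,0],[0,0,0],[0,0,0],[0,0,0],[0,0,0],[0,0,0.02],[0,0,0.03],[0,0,0],[0,0,0]], "angular": [[0,0,0],[0,0,0],[0,0,0],[0,0,0],[0,0,0],[0,0,0],[0,0,0],[0,0,0],[0,0,0],[0,0,0],[0,0,0]], "grip_force": 120}}

```text
time_s: 49.38
tool_pos: [0.4465, -0.2124, 0.0526]
ee_rot: [-0.0, 1.0, 0.004, -0.0]
ft_force: [-0.2, 1.1, -1.5]
finger_gap: 0.083
gripper_force: 117.9
```

Emit:
{"op": "play_rows", "data": {"gripper": [255,255,255,255,255,255,255,255,255,255], "delta_pos": [[0,0.018,-0.007],[0,0.018,-0.007],[0,0.018,-0.0076],[0,0,0],[0,0,0],[0,0.01,0],[0,0.01,0],[0,0,0],[0,0,0],[0,0,0]], "angular": [[0,0,0],[0,0,0],[0,0,0],[0,0,0],[0,0,0],[0,0,0],[0,0,0],[0,0,0],[0,0,0],[0,0,0]]}}

```text
time_s: 50.62
tool_pos: [0.4468, -0.1387, 0.0317]
ee_rot: [-0.0, 1.0, 0.004, -0.0]
ft_force: [0.2, 0.5, -1.4]
finger_gap: 0.086
gripper_force: 118.2
```

Emit:
{"op": "play_rows", "data": {"gripper": [255,255,255,255,255,255,255,255,255,255], "delta_pos": [[0,-0.008,0],[0,0.012,0],[0,0,0],[0,-0.008,0],[0,0.012,0],[0,0,0],[0,-0.008,0],[0,0.012,0],[0,0,0],[0,0,0]], "angular": [[0,0,0],[0,0,0],[0,0,0],[0,0,0],[0,0,0],[0,0,0],[0,0,0],[0,0,0],[0,0,0],[0,0,0]]}}

```text
time_s: 51.88
tool_pos: [0.4471, -0.1264, 0.0319]
ee_rot: [0.0, 1.0, 0.004, 0.0]
ft_force: [1.4, -2.6, -0.7]
finger_gap: 0.089
gripper_force: 118.8
```

Emit:
{"op": "play_rows", "data": {"gripper": [255,255,255,255,255,255,255,255,255,255], "delta_pos": [[0,-0.008,0],[0,0.012,0],[0,0,0],[0,-0.008,0],[0,0.012,0],[0,0,0],[0,-0.008,0],[0,0.012,0],[0,0,0],[0,0,0]], "angular": [[0,0,0],[0,0,0],[0,0,0],[0,0,0],[0,0,0],[0,0,0],[0,0,0],[0,0,0],[0,0,0],[0,0,0]]}}

```text
time_s: 53.12
tool_pos: [0.4472, -0.1143, 0.0319]
ee_rot: [0.0, 1.0, 0.004, 0.0]
ft_force: [1.9, -4.4, -2.1]
finger_gap: 0.084
gripper_force: 119.2
```

Emit:
{"op": "play_rows", "data": {"gripper": [255,255,255,255,255,255,255,255,255,255], "delta_pos": [[0,-0.008,0],[0,0.01,0],[0,0,0],[0,-0.008,0],[0,0.01,0],[0,0,0],[0,-0.008,0],[0,0.01,0],[0,0,0],[0,0,0]], "angular": [[0,0,0],[0,0,0],[0,0,0],[0,0,0],[0,0,0],[0,0,0],[0,0,0],[0,0,0],[0,0,0],[0,0,0]]}}

```text
time_s: 54.38
tool_pos: [0.447, -0.1084, 0.0318]
ee_rot: [0.0, 1.0, 0.004, 0.0]
ft_force: [1.7, -3.6, -1.8]
finger_gap: 0.085
gripper_force: 119.2
```

Emit:
{"op": "play_rows", "data": {"gripper": [255,255,255,255,255,255,255,255,255,255], "delta_pos": [[0,-0.008,0],[0,0.0095,0],[0,0,0],[0,-0.008,0],[0,0.0095,0],[0,0,0],[0,-0.008,0],[0,0.0095,0],[0,0,0],[0,0,0]], "angular": [[0,0,0],[0,0,0],[0,0,0],[0,0,0],[0,0,0],[0,0,0],[0,0,0],[0,0,0],[0,0,0],[0,0,0]]}}

```text
time_s: 55.62
tool_pos: [0.4467, -0.1052, 0.0319]
ee_rot: [0.001, 1.0, 0.004, -0.0]
ft_force: [-5.2, -21.7, -2.5]
finger_gap: 0.089
gripper_force: 120.0
```

Emit:
{"op": "play_rows", "data": {"gripper": [255,255,255,255,255,255,255,255], "delta_pos": [[0,-0.008,0],[0,0.008,0],[0,0,0],[0,-0.008,0],[0,0.008,0],[0,0,0],[0,0,0],[0,0,0]], "angular": [[0,0,0],[0,0,0],[0,0,0],[0,0,0],[0,0,0],[0,0,0],[0,0,0],[0,0,0]]}}

```text
time_s: 56.62
tool_pos: [0.4466, -0.105, 0.0318]
ee_rot: [0.001, 1.0, 0.004, -0.0]
ft_force: [-6.0, -22.7, -2.3]
finger_gap: 0.082
gripper_force: 120.7
```

Emit:
{"op": "play_rows", "data": {"gripper": [255,255,255,255,255,255,255,255], "delta_pos": [[0,-0.03,0],[0,-0.03,0.02],[0,-0.025,0.03],[0,-0.0225,0.03],[0,0,0.02],[0,0,0],[0,0,0],[0,0,0]], "angular": [[0,0,0],[0,0,0],[0,0,0],[0,0,0],[0,0,0],[0,0,0],[0,0,0],[0,0,0]]}}

```text
time_s: 57.62
tool_pos: [0.4466, -0.2109, 0.1308]
ee_rot: [-0.0, 1.0, 0.005, -0.001]
ft_force: [0.2, -0.3, -1.3]
finger_gap: 0.086
gripper_force: 120.6
```

```bash
python3 - <<'E'
from h import *
s,c=snap("wrist","w8"); print(pose(s).round(4))
cv2.imwrite("pics/w8c.png",cv2.resize(c["frame"],(800,500),interpolation=cv2.INTER_CUBIC))
E
```

```text
[[ 1.000e+00  9.200e-03 -1.500e-03  4.466e-01]
 [ 9.200e-03 -1.000e+00  9.000e-04 -2.109e-01]
 [-1.400e-03 -1.000e-03 -1.000e+00  1.308e-01]
 [ 0.000e+00  0.000e+00  0.000e+00  1.000e+00]]
```

View pics/w8c.png

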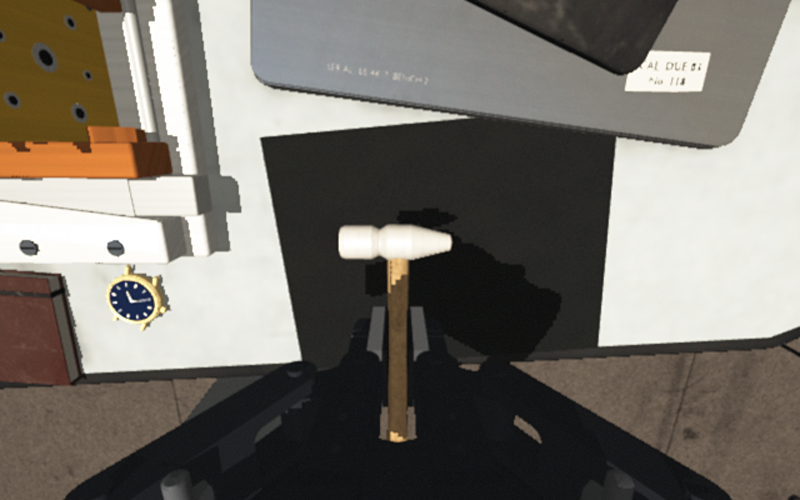

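Emit:
{"op": "play_rows", "data": {"gripper": [255,255,255,255,255,255,255,255], "delta_pos": [[0.01,-0.001,-0.04],[0.01,0,-0.04],[0,0,-0.03],[0,0,-0.01],[0,0,-0.004],[0,0,-0.001],[0,0,0],[0,0,0]], "angular": [[0,0,0],[0,0,0],[0,0,0],[0,0,0],[0,0,0],[0,0,0],[0,0,0],[0,0,0]]}}

```text
time_s: 58.68
tool_pos: [0.4672, -0.2128, 0.0074]
ee_rot: [0.0, 1.0, 0.004, 0.0]
ft_force: [-0.1, 0.5, -1.1]
finger_gap: 0.082
gripper_force: 120.6
```

Emit:
{"op": "play_rows", "data": {"gripper": [255,255,255,255,255], "delta_pos": [[0,0,-0.0015],[0,0,-0.001],[0,0,-0.0006],[0,0,0],[0,0,0]], "angular": [[0,0,0],[0,0,0],[0,0,0],[0,0,0],[0,0,0]]}}

```text
time_s: 59.3
tool_pos: [0.4669, -0.2126, 0.0038]
ee_rot: [-0.0, 1.0, 0.004, -0.0]
ft_force: [-2.5, 1.6, 4.4]
finger_gap: 0.08
gripper_force: 121.4
```

Touching the mat; release, rise and look.

Emit:
{"op": "play_rows", "data": {"gripper": [200,180,180,180,180,180,180,180,180], "delta_pos": [[0,0,0.0003],[0,0,0],[0,0,0],[0,0,0.01],[0,0,0.03],[-0.02,0.03,0.05],[-0.02,0.03,0.05],[0,0,0.03],[0,0,0]], "angular": [[0,0,0],[0,0,0],[0,0,0],[0,0,0],[0,0,0],[0,0,0],[0,0,0],[0,0,0],[0,0,0]]}}

```text
time_s: 60.42
tool_pos: [0.4277, -0.1528, 0.1768]
ee_rot: [0.001, 1.0, 0.005, 0.002]
ft_force: [1.7, -0.7, -0.2]
finger_gap: 0.291
gripper_force: 0.0
```

```bash
python3 - <<'E'
from h import *
s,c=snap("wrist","w9"); s2,t=snap("top","t9"); print(pose(s).round(4))
a=cv2.resize(c["frame"],(480,300),interpolation=cv2.INTER_CUBIC)
b=cv2.resize(t["frame"][140:290,250:490],(480,300),interpolation=cv2.INTER_CUBIC)
w=cv2.resize(c["frame"][60:260,0:320],(480,300),interpolation=cv2.INTER_CUBIC)
cv2.imwrite("pics/f.png",cv2.resize(np.vstack([np.hstack([a,b]),np.hstack([w,w*0])]),(800,500)))
E
```

```text
[[ 0.9999  0.0092  0.0049  0.4277]
 [ 0.0092 -1.     -0.0022 -0.1528]
 [ 0.0049  0.0023 -1.      0.1768]
 [ 0.      0.      0.      1.    ]]
```

View pics/f.png

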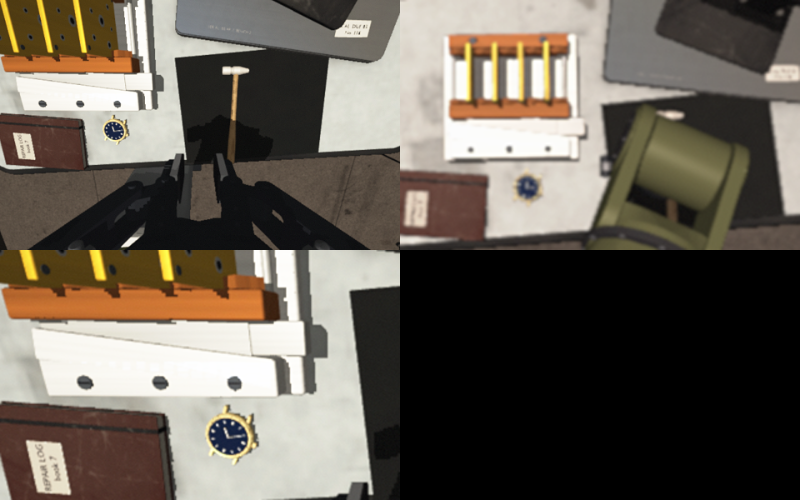

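The picture shows four plates upright in the fixture, the key seated behind the jaw, the hammer flat on the mat and the watch head undisturbed.

```bash
python3 -c "
from workcell import bot
print(bot.sign_off())"
```

```text
the job is handed in; nothing more can be done
None
```

All four plates stand fully down in the fixture slots, the key is tapped tight behind the jaw (about 22 N on the last blows), the hammer lies flat on the mat, the watch head was not touched, and the job was handed in at about 60 s.

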